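# Put the teaspoon away behind the cutlery box's sliding guard

### The job

Put the teaspoon that stands in the small steel cup away in the cutlery box under the spice shelf: slide the box's clear guard open all the way, drop the spoon in on end so that it lies wholly below the rim, then slide the guard fully shut until its catch has snapped in and it rests on its rubber stop. Ease the guard home without ramming the stop, leave the spice jars and the salt shaker where they stand, and leave the cup standing.

Things in the scene. Friction and masses are not known exactly. Their poses are not given: they have to be found in the camera images.
- organiser: Wooden organiser, fixed, 205 deep x 276 wide x 312 mm high, on a wooden board over the gas burners (board top z = 0.040). Origin: on the board, under it; x from its front to its back, y to its left (seen from the front), z up. A leaning steel cutlery case is its lower part; a shelf with 3 spice jars overhangs it, so the case can be reached only with the tool tilted, hand leaning to the front.
- shelf_edge (a point): Middle of the spice shelf's front lower edge, at (-20, 0, 300) mm of the organiser. The shelf is 145 deep x 276 x 12 mm; a thin rail stands 22 mm above its front edge.
- well: The leaning case, fixed at (-30, 0, 155) mm of the organiser. Origin: middle of its sloping deck's surface; x up the slope, y left, z square out of the deck, 30 deg from vertical towards the front. Deck 104 (x) x 264 mm (y); rails along y at abs x > 38 mm stand 10.5 mm high; end caps at abs y 126 to 132 mm. Right half of the deck closed; the bays are in the left half (see mouth).
- mouth (a point): Middle of the two open bays, at (0, 64, 0) mm of the well, on their 4 mm divider. Both bays reach from x = -24 to 24 mm, one from y = 10 to 62, one from y = 66 to 118 mm (all in the well's frame), and are 138 mm deep along the well's -z, with plain walls. Either bay will do.
- guard (a joint): Slide of the guard (m): 0 = shut over the bays, 0.118 = fully open over the closed right half; opens to -y of the well. Friction 2 N. A spring ball catch holds it shut: pulling it out takes nearly 20 N, pushing it in again nearly 20 N between 0.013 and 0.008; past 0.005 the catch draws it onto the rubber stop. The guard is a clear pane 82 x 116 x 5 mm in an aluminium frame, in the rails.
- pull (a point): Top middle of the guard's pull, a steel fin on the middle of the guard, 12 mm thick (y of the well), 36 mm long (x of the well), 28 mm high, from 6.5 to 34.5 mm above the deck. With the guard shut it is at (0, 63, 34.5) mm of the well.
- bumper: Fixed black rubber stop, 16 x 4.5 x 6 mm, inside the left end cap of the rails, on which the shut guard rests.
- teaspoon: Steel teaspoon 130 mm long, 20 g, bowl 27 mm wide, 11 mm thick overall. Origin: middle of its length, underside; x from handle end (-65 mm) to bowl end (+65 mm), y across, z out of the bowl's hollow. Handle 13 mm wide (y) at its end, 16 mm 25 mm from it. It stands bowl down in the cup, leans about 35 deg from vertical on the rim to the cup's -x side; 55 mm of handle stand out.
- handle_end (a point): The spoon's handle end.
- bowl_end (a point): The spoon's bowl end.
- cup: Small loose steel beaker, 56 mm across, 64 mm high, standing on the board; origin: centre of its underside, z up.
- spice_a: Spice jar on the shelf, 41 mm across, 105 mm high, loose; origin: centre of its underside.
- spice_b: As spice_a.
- spice_c: As spice_a.
- salt: Loose salt shaker, 44 mm across, 90 mm high, standing on the board; origin: centre of its underside.

How it is judged:
By the outcome, as a careful person would: the job done as asked, in the order asked, and still so for the second after the job is handed in, with the robot touching nothing.
It also fails if it takes over 70 s, if anything falls off the work surface, if the arm or the gripper's body presses on something with over 40 N, if the wrist force passes 120 N, or if a joint passes its speed limit or range.

### The arm

A 6-joint arm with a two-finger parallel gripper is mounted at the origin on a cart in front of the work surface, level with it; the furniture and walls round the work are solid. World frame = base frame: x ahead of the robot, y to its left, z up, the work surface at z = 0. Lengths are in mm, angles in rad, forces in N, time in s.
With the tool pointing down it reaches from about 250 to 775 mm from the base axis. Payload 8.9 kg.
Tool frame: the origin (TCP) lies at the very end of the fingers, on their centre line; the grasp point (between the pads) lies 19 mm behind it; z points along the fingers, y is the line along which they close (so a half turn about z gives the same grasp; the last joint's range is limited). The gripper opens to 85 mm and grips with 20 to 120 N. Pads are 22 mm wide; open, the fingers measure 114 mm over their backs; the gripper's body (76 mm by 85 mm) begins 54 mm behind the grasp point. The pads swing forward as they close: fully open they stand 13 mm farther back than shut.
Start: joints at [-1.324, 0.291, -0.153, 1.127, 0, 1.431], TCP at [197.559, -486.409, 206.605] pointing down, gripper open.
Joint ranges: [-2.52, 2.52], [-0.91, 1.74], [-1.3, 1.37], [-1.96, 2.02], [-1.52, 1.47], [-3.14, 3.14]. Speed limits (rad/s): [2.22, 2.22, 2.79, 3.14, 3.14, 3.14].

### API

Orientations are given as a unit quaternion [x, y, z, w].
In Python, from rig import state, viewer, finish_job gives the robot as it stands.
- The arm moves only by the shell command python3 -m crank 'ROWS' [FORCE]. ROWS is JSON, a list that holds one entry, the list of rows, each a list of 7 numbers: the turn, a rotation vector about the tool's x, y, z scaled (see below), then the shift along the tool's x, y, z scaled (see below), then the closure, from 0 (fully open) to 1 (shut). In form: [[[rx, ry, rz, x, y, z, jaw], ...]]. A call has 1 to 5 rows; each row is the pose to reach, as a shift and turn from the pose commanded when the call began, along the tool's axes at that moment; what a row does not reach only later rows make up. The controller multiplies each number of a shift by 0.2 m and each number of a turn by 90 degrees. A row lasts 1/10 s, in which the tool goes at most 50 mm and 8.59 degrees, less where a joint would pass 70% of its speed; a pose out of reach is approached as far as the arm can. A call with a number of a shift or a turn outside -1 to 1 is refused whole. A call with a gripper value outside its range is refused whole. The fingers move at their own pace and stop on an object; FORCE is the grip in N (left out, the last holds). Time passes only in rows, so rows that repeat a pose let the fingers close. It gives the time, the measured TCP pose, the force, the opening and the grip force at its end, in the units of the state.
- state(): the state, without advancing time (a new reading comes with each control period).
- viewer.grab_frame(name): name is "scene" or "side" or "wrist"; returns a dict with "image" (400x640x3 uint8, red, green, blue), "z_map" (400x640 float32, mm along the optical axis (not along the pixel's ray), 0 where there is no reading), "K" (3x3 intrinsics, pixels), "dist_coeffs" ([k1, k2, p1, p2, k3] as OpenCV has them; the pictures are not rectified), "extrinsics" (4x4, takes a point from camera to world coordinates). Camera axes: x right, y up, looking along -z (the intrinsics and any distortion apply to the point x, -y, -z); pixel columns grow to the right and rows downward; lengths in mm; the calibration is good to about 2 mm. A picture is of the moment at which its call begins.
- finish_job(): hands the job in; it is judged then, once.
The state is a dict: "clock": time; "joint_positions": joint angles; "joint_vel": joint speeds; "tau": joint torques, N m; "ee_pos": TCP position; "ee_rot": TCP orientation; "wrist_force": force on the tool from outside, world axes, zero at the start; "torque": the same for the moment, N m; "opening": opening from 0.0 (shut) to 1.0 (fully open); "grip_force": force on a finger pad.
Only numpy, scipy, OpenCV 4.12 (cv2) and the standard library are available. Lean on these libraries where they do the work, as an engineer would, in place of code of your own. Each camera call takes 0.05 s, during which the arm holds its last target. There are 200 camera calls.

## Working session

There is one attempt and no reset: what is moved stays moved. The work goes in short steps, Python scripts to look and compute and a shell command to move; the robot and the scene stay as the last step left them, time stands still between calls to the robot, and variables do not carry over. Pictures are saved under pics/ and viewed, at most 12 in all, crops included, and the job is handed in when it is done.

```bash
mkdir -p pics; cat > h.py <<'E'
import numpy as np, cv2
from rig import state, viewer
def grab(n):
    f=viewer.grab_frame(n); np.savez('f_%s.npz'%n,**{k:np.array(v) for k,v in f.items()}); return f
def load(n): return np.load('f_%s.npz'%n)
def cloud(f):
    z=f['z_map'];h,w=z.shape
    u,v=np.meshgrid(np.arange(w),np.arange(h))
    p=cv2.undistortPoints(np.stack([u,v],-1).reshape(-1,1,2).astype(np.float64),f['K'],f['dist_coeffs']).reshape(h,w,2)
    P=np.stack([p[...,0]*z,-p[...,1]*z,-z],-1)
    E=np.array(f['extrinsics']); P=P@E[:3,:3].T+E[:3,3]; P[z<=0]=np.nan
    return P
def proj(f,pts):
    E=np.linalg.inv(np.array(f['extrinsics'])); p=np.atleast_2d(pts)@E[:3,:3].T+E[:3,3]
    p=p*[1,-1,-1]
    return cv2.projectPoints(p.astype(float),np.zeros(3),np.zeros(3),np.array(f['K']),np.array(f['dist_coeffs']))[0].reshape(-1,2)
E
python3 - <<'E'
from h import *
for n in ('scene','side'):
    f=grab(n); cv2.imwrite(f'pics/{n}0.png',f['image'][...,::-1]); print(n,np.array(f['extrinsics']).round(2).tolist(),np.array(f['K']).tolist())
print(state())
E
```

```text
scene [[-0.84, 0.35, -0.42, 177.51], [-0.55, -0.55, 0.64, 760.1], [-0.01, 0.76, 0.65, 943.35], [0.0, 0.0, 0.0, 1.0]] [[380.93979040682524, 0.0, 316.9209003696776], [0.0, 380.93979040682524, 199.97569889336472], [0.0, 0.0, 1.0]]
side [[-0.94, 0.23, -0.24, 433.68], [-0.33, -0.61, 0.72, 792.11], [0.02, 0.76, 0.65, 925.69], [0.0, 0.0, 0.0, 1.0]] [[428.1480121620498, 0.0, 323.8895568697708], [0.0, 428.1480121620498, 201.78656924776357], [0.0, 0.0, 1.0]]
{'clock': 0.1, 'joint_positions': array([-1.32434674e+00,  2.91219466e-01, -1.53993040e-01,  1.12668250e+00,
        1.00477095e-05,  1.43151317e+00]), 'joint_vel': array([-6.95636697e-04, -8.17450015e-04,  6.57924327e-05, -1.47899954e-03,
       -1.51414934e-03, -5.55348584e-04]), 'tau': array([ 5.13442264e-04, -5.37980890e+01,  3.31916463e+01,  9.37703677e-03,
       -2.68741169e-04, -1.04022885e-05]), 'ee_pos': array([ 197.44632779, -486.04596956,  206.11363857]), 'ee_rot': array([ 9.81458715e-01,  1.91672869e-01, -2.44046658e-05, -5.48820433e-04]), 'wrist_force': array([ 0.76428565, -0.21594007,  0.00432794]), 'torque': array([0.00231773, 0.01220137, 0.01645515]), 'grip_force': 0.0, 'opening': 0.999876361531762}
```

View pics/scene0.png

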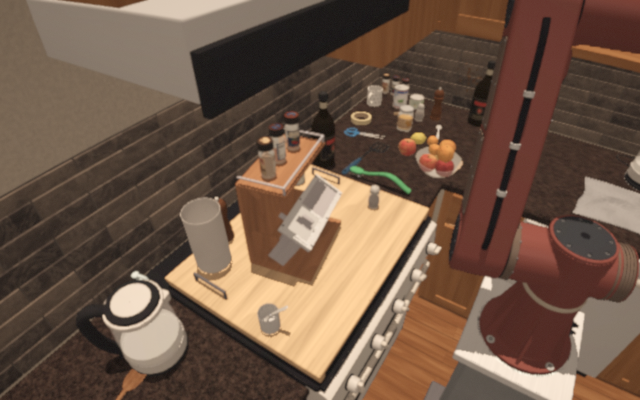

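View pics/side0.png

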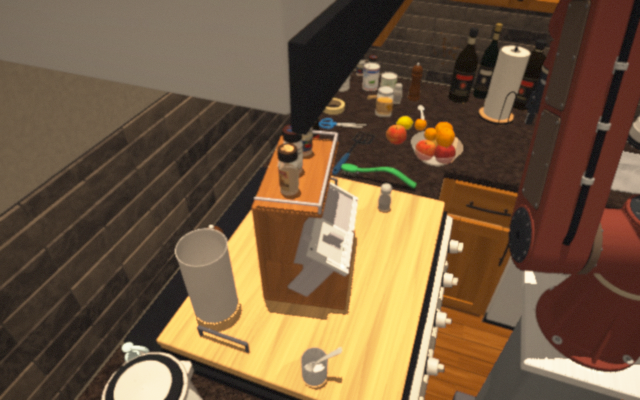

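The scene view shows the organiser at (290,210), the cup with spoon at (270,318) and the salt at (374,196). The side view shows the organiser at (305,230), cup (315,365), salt (385,197) and the guard pull at about (335,238). Next I'll measure.

```bash
python3 - <<'E'
from h import *
np.set_printoptions(precision=1,suppress=True)
f=load('side');P=cloud(f)
for c in [(275,230),(275,280),(300,265),(270,210),(330,140),(260,203),(326,203),(290,175),(335,138),(310,365),(385,197),(345,200),(330,260),(310,280),(335,238),(350,330),(230,120),(350,60)]:
    print(c,P[c[1],c[0]])
# board height
m=P[...,2]; print('board',np.nanmedian(m[(m>20)&(m<60)]))
g=load('scene')
im=np.concatenate([cv2.resize(f['image'][120:320,240:400],None,fx=2.5,fy=2.5,interpolation=cv2.INTER_CUBIC),cv2.resize(g['image'][130:330,220:380],None,fx=2.5,fy=2.5,interpolation=cv2.INTER_CUBIC)],1)
cv2.imwrite('pics/crop1.png',im[...,::-1])
im=np.concatenate([cv2.resize(f['image'][335:395,285:355],None,fx=5.5,fy=5.5,interpolation=cv2.INTER_CUBIC),cv2.resize(g['image'][290:350,235:305],None,fx=5.5,fy=5.5,interpolation=cv2.INTER_CUBIC)],1)
cv2.imwrite('pics/crop2.png',im[...,::-1])
E
```

```text
(275, 230) [794.2 109.7 169.2]
(275, 280) [753.9 207.5 104. ]
(300, 265) [694.5 189.9 163.9]
(270, 210) [741.4 223.7 349.4]
(330, 140) [710.3 -56.3 354. ]
(260, 203) [766.9 216.1 354. ]
(326, 203) [693.4  13.5 211.2]
(290, 175) [718.6 169.7 405.1]
(335, 138) [690.6 -33.5 377.7]
(310, 365) [604.3 362.5  62.6]
(385, 197) [ 577.5 -197.1   98.8]
(345, 200) [nan nan nan]
(330, 260) [625.5 178.9 196.9]
(310, 280) [668.  194.8 126.3]
(335, 238) [630.  132.3 221.2]
(350, 330) [551.6 237.3  40.7]
(230, 120) [1066.3 -178.1  270.2]
(350, 60) [579.3 271.4 702.7]
board 41.62146498604494
```

View pics/crop1.png

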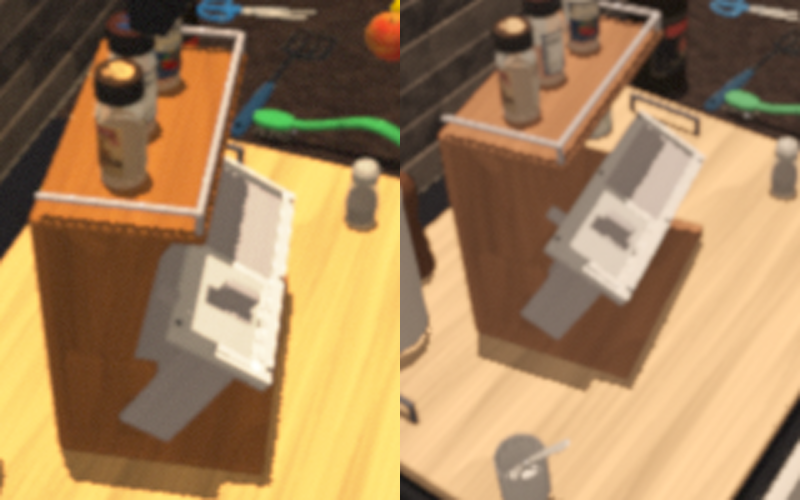

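View pics/crop2.png

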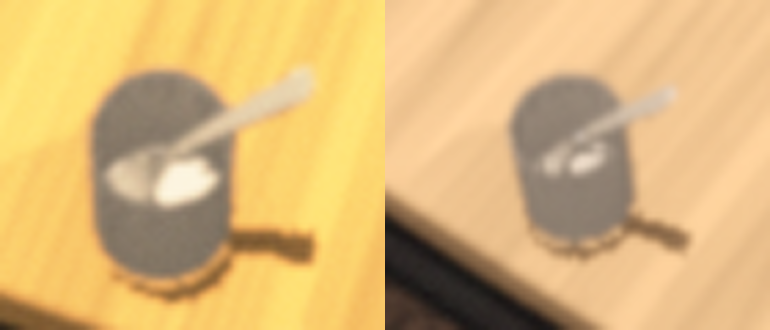

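The crops show the case's left corners, the shelf rail corners and the pull clearly. In the side crop the spoon leans right out of the cup, with its handle end at about (310,75). I'll fit the organiser pose from these correspondences and the cup and spoon from depth.

```bash
cat > fit.py <<'E'
from h import *
from scipy.optimize import least_squares
np.set_printoptions(precision=1,suppress=True)
f=load('side');g=load('scene');P=cloud(f);Q=cloud(g)
def Rw():
    t=np.radians(30); z=np.array([-np.sin(t),0,np.cos(t)]); x=np.array([np.cos(t),0,np.sin(t)]); return np.stack([x,[0,1,0],z],1)
def w2o(p): return Rw()@np.array(p,float)+[-30,0,155]
def o2w(q,p): c,s=np.cos(q[2]),np.sin(q[2]); return np.array([[c,-s,0],[s,c,0],[0,0,1]])@np.array(p)+[q[0],q[1],40]
E
cat > fit1.py <<'E'
from fit import *
S=lambda x,y:(240+x/2.5,120+y/2.5); T=lambda x,y:(220+(x-400)/2.5,130+y/2.5)
C=[(f,w2o([-52,132,10.5]),S(268,385)),(g,w2o([-52,132,10.5]),T(628,302)),(f,w2o([-52,-132,10.5]),S(293,195)),(g,w2o([-52,-132,10.5]),T(703,157)),
(g,w2o([52,132,10.5]),T(548,247)),(f,[-20,138,334],S(200,212)),(g,[-20,138,334],T(563,146)),(f,[-20,-138,334],S(243,33)),(g,[-20,-138,334],T(659,11))]
res=lambda q:np.concatenate([proj(d,o2w(q,p))[0]-c for d,p,c in C])
s=least_squares(res,[740,90,0.1],loss='soft_l1'); print(s.x,np.degrees(s.x[2]),res(s.x).reshape(-1,2).tolist()); np.save('org.npy',s.x)
print('deck depth check')
q=s.x
for n,p in [('pull',[0,63,34.5]),('deckclosed',[0,-60,0]),('left cap',[-45,129,10.5]),('shelf',None)]:
    w=o2w(q,w2o(p) if p else [-10,60,312])
    for d,D in((f,P),(g,Q)):
        u,v=proj(d,w)[0].round().astype(int); print(n,w,u,v,D[v,u])
# left face
m=np.isfinite(P[...,0]); 
for D in (P,Q):
    m=(D[...,0]>650)&(D[...,0]<850)&(D[...,1]>150)&(D[...,1]<240)&(D[...,2]>60)&(D[...,2]<110)
    A=D[m]; print('leftface',len(A), np.median(A,0), np.polyfit(A[:,0],A[:,1],1))
    # cup rim, salt, jars
    for nm,lo,hi in(('cup',(540,300,90),(680,420,115)),('cup all',(540,300,50),(680,420,100)),('spoon',(500,280,112),(690,420,160)),('salt',(520,-260,60),(640,-140,140)),('jars',(650,-60,430),(800,260,500))):
        m=np.all((D>lo)&(D<hi),-1); A=D[m]; print(nm,len(A),A.min(0),A.max(0),A.mean(0))
E
python3 fit1.py
```

```text
[686.1  76.5   0.2] 11.83554252440272 [[0.14840105069350784, 0.1581667262804558], [-0.5967640218264592, -1.320422052063634], [-0.6843725627366553, 0.45287672091987474], [0.3718600813390367, -0.9656699447423307], [-0.19254375764990073, -1.3309280708556344], [1.241810070257543, 2.991472833185611], [-0.6350034930679271, 0.8061775791435082], [-0.08852453404773541, -0.32662718676897384], [0.9821708931789885, -0.4436975581061233]]
deck depth check
pull [626.9 128.4 224.9] 337 236 [626.8 127.8 224.5]
pull [626.9 128.4 224.9] 308 218 [627.9 129.5 223.6]
deckclosed [669.   11.6 195. ] 335 210 [667.   19.4 200.6]
deckclosed [669.   11.6 195. ] 319 198 [668.2  11.2 194.3]
left cap [587.  187.5 181.6] 345 272 [586.4 188.4 182.2]
left cap [587.  187.5 181.6] 309 247 [586.5 187.8 183.1]
shelf [664.  133.1 352. ] 322 191 [653.4 160.9 375.9]
shelf [664.  133.1 352. ] 294 177 [665.5 132.6 352.3]
leftface 634 [728.9 203.   88.3] [ 0.2 34.5]
cup 229 [565.5 340.8  90. ] [621.2 398.1 114.6] [592.1 367.7  98.9]
cup all 625 [565.4 340.2  50.2] [621.  397.4 100. ] [595.4 369.   74.9]
spoon 96 [540.6 345.1 112.3] [573.3 367.3 147.9] [555.8 357.7 132.2]
salt 288 [ 560.5 -226.5   60.4] [ 603.  -188.5  133.9] [ 580.6 -202.    99. ]
jars 690 [708.9  71.3 430.1] [767.8 177.8 461.6] [733.7 139.2 450.3]
leftface 409 [732.  205.2  87.3] [ 0.2 33.9]
cup 148 [564.1 342.3  90. ] [621.3 399.4 113. ] [590.8 371.2  97.8]
cup all 444 [564.1 342.3  50. ] [622.  399.8 100. ] [593.1 371.9  76.1]
spoon 40 [539.9 350.6 112.1] [572.2 366.2 144.7] [553.5 360.  131.5]
salt 198 [ 561.6 -219.7   60.3] [ 601.7 -184.7  128.4] [ 578.7 -198.4   95.6]
jars 647 [706.7  -7.1 430. ] [772.5 180.  458.4] [736.7 100.3 449. ]
```

The fit agrees with depth to about 1 mm: organiser at (686,76.5), yaw 11.8°, pull at (627,128,225). Next, a helper that works out the shifts and turns to each target.

```bash
cat > go.py <<'E'
import sys
from fit import *
from scipy.spatial.transform import Rotation as Ro
q=np.load('org.npy')
Oz=Ro.from_euler('z',q[2]).as_matrix(); W=Oz@Rw()
def well(p): return o2w(q,w2o(p))
def tool(z,y):
    z=np.array(z,float)/np.linalg.norm(z); y=np.array(y,float); y=y-z*(y@z); y/=np.linalg.norm(y); return np.stack([np.cross(y,z),y,z],1)
RG=tool(-W[:,2],W[:,1])
def down(az): a=np.radians(az); return tool([0,0,-1],[np.sin(a),-np.cos(a),0])
def go(p,R):
    s=state(); R0=Ro.from_quat(s['ee_rot']); d=R0.inv().apply(np.array(p)-s['ee_pos'])
    r=(R0.inv()*Ro.from_matrix(R)).as_rotvec(degrees=True)
    np.set_printoptions(precision=4,suppress=True)
    print('target',np.round(p,1),'from',s['ee_pos'].round(1),'F',s['wrist_force'].round(1),'open',round(s['opening'],3),'t',s['clock'])
    print('turn/90',r/90,'shift/200',d/200,'|mm|',round(np.linalg.norm(d),1),'|deg|',round(np.linalg.norm(r),1), 'q',s['joint_positions'].round(2))
E
python3 - <<'E'
from go import *
print(W); go([400,0,330],down(107)); go(well([0,63,110]),RG)
# spoon axis fit
for D in(P,Q):
    m=np.all((D>(500,280,108))&(D<(580,420,160)),-1); A=D[m]; 
    c=A.mean(0);u,s,v=np.linalg.svd(A-c); t=(A-c)@v[0]
    print(len(A),c,v,s/np.sqrt(len(A)),c+v[0]*t.min(),c+v[0]*t.max())
E
```

```text
[[ 0.8 -0.2 -0.5]
 [ 0.2  1.  -0.1]
 [ 0.5  0.   0.9]]
target [400   0 330] from [ 197.4 -486.   206.1] F [ 0.8 -0.2  0. ] open 1.0 t 0.1
turn/90 [-0.0005 -0.0006 -0.9433] shift/200 [ 1.8528 -1.8713 -0.6171] |mm| 540.9 |deg| 84.9 q [-1.32  0.29 -0.15  1.13  0.    1.43]
target [590.  120.7 290.3] from [ 197.4 -486.   206.1] F [ 0.8 -0.2  0. ] open 1.0 t 0.1
turn/90 [-0.489  -0.0449 -1.8251] shift/200 [ 2.9599 -2.0728 -0.418 ] |mm| 727.5 |deg| 170.1 q [-1.32  0.29 -0.15  1.13  0.    1.43]
106 [557.6404 358.2416 130.0997] [[ 0.6572  0.2146 -0.7225]
 [ 0.2621 -0.9639 -0.0479]
 [-0.7067 -0.1579 -0.6897]] [15.9847  3.5686  1.0577] [541.7692 353.0583 147.5478] [577.8517 364.8422 107.8804]
42 [554.4429 360.2603 130.447 ] [[ 0.6678  0.1841 -0.7212]
 [ 0.2539 -0.9672 -0.0117]
 [-0.6997 -0.1753 -0.6926]] [15.2181  3.4177  1.0048] [541.1703 356.6016 144.78  ] [575.2644 365.9998 107.9617]
```

```bash
python3 -m crank '[[[0,0,-0.45,0.9,-0.9,-0.4,0.5],[0,0,-0.45,0.9,-0.9,-0.4,0.5],[0,0,-0.45,0.9,-0.9,-0.4,0.5],[0,0,-0.45,0.9,-0.9,-0.4,0.5],[0,0,-0.45,0.9,-0.9,-0.4,0.5]]]' 40; python3 -c "
from go import *
go([400,0,330],down(107))"
```

```text
clock: 0.6
ee_pos: [290.5, -264.8, 281.9]
ee_rot: [0.853, 0.522, 0.0, -0.0]
wrist_force: [1.0, -0.3, 0.0]
opening: 0.497
grip_force: 0.0
target [400   0 330] from [ 290.5 -264.8  281.9] F [ 1.  -0.3  0. ] open 0.497 t 0.6
turn/90 [-0.     -0.0002 -0.4899] shift/200 [ 1.4281 -0.1155 -0.2399] |mm| 290.6 |deg| 44.1 q [-0.93  0.   -0.3   1.27  0.    1.12]
```

```bash
python3 -m crank '[[[0,0,-0.45,0.99,-0.1,-0.2,0.5],[0,0,-0.45,0.99,-0.1,-0.2,0.5],[0,0,-0.45,0.99,-0.1,-0.2,0.5],[0,0,-0.45,0.99,-0.1,-0.2,0.5],[0,0,-0.45,0.99,-0.1,-0.2,0.5]]]'; python3 -c "
from go import *
go(well([0,63,110]),RG)"
```

```text
clock: 1.1
ee_pos: [365.1, -76.9, 322.6]
ee_rot: [0.617, 0.787, 0.001, 0.0]
wrist_force: [0.3, -0.1, 0.0]
opening: 0.496
grip_force: 0.0
target [590.  120.7 290.3] from [365.1 -76.9 322.6] F [ 0.3 -0.1  0. ] open 0.496 t 1.1
turn/90 [-0.2542 -0.2638 -0.9534] shift/200 [0.6899 1.3281 0.1645] |mm| 301.1 |deg| 91.9 q [-0.41 -0.05 -0.24  1.37  0.    0.92]
```

```bash
python3 -m crank '[[[-0.13,-0.13,-0.48,0.3,0.6,0,0.5],[-0.13,-0.13,-0.48,0.3,0.6,0,0.5],[-0.13,-0.13,-0.48,0.3,0.6,0,0.5],[-0.13,-0.13,-0.48,0.3,0.6,0,0.5],[-0.13,-0.13,-0.48,0.3,0.6,0,0.5]]]'; python3 -c "
from go import *
go(well([0,63,110]),RG)"
```

```text
clock: 1.6
ee_pos: [467.3, 5.1, 320.9]
ee_rot: [0.307, 0.943, 0.015, 0.13]
wrist_force: [-0.2, -0.3, -0.3]
opening: 0.507
grip_force: 0.0
target [590.  120.7 290.3] from [467.3   5.1 320.9] F [-0.2 -0.3 -0.3] open 0.507 t 1.6
turn/90 [-0.135  -0.1414 -0.5108] shift/200 [-0.1045  0.8047  0.2746] |mm| 171.3 |deg| 49.2 q [-0.13 -0.09 -0.33  1.07 -0.02  0.49]
```

```bash
python3 -m crank '[[[-0.135,-0.14,-0.51,0,0.4,0.1,0.5],[-0.135,-0.14,-0.51,0,0.5,0.15,0.5],[-0.135,-0.14,-0.51,0,0.6,0.2,0.5],[-0.135,-0.14,-0.51,-0.05,0.7,0.25,0.5],[-0.135,-0.14,-0.51,-0.1,0.8,0.27,0.5]]]'; python3 -c "
from go import *
go(well([0,63,110]),RG)"
```

```text
clock: 2.1
ee_pos: [588.8, 119.6, 290.1]
ee_rot: [-0.047, 0.969, 0.026, 0.243]
wrist_force: [-0.2, 1.3, -0.1]
opening: 0.5
grip_force: 0.0
target [590.  120.7 290.3] from [588.8 119.6 290.1] F [-0.2  1.3 -0.1] open 0.5 t 2.1
turn/90 [-0.017  -0.0191 -0.0653] shift/200 [-0.0058  0.005   0.0025] |mm| 1.6 |deg| 6.3 q [ 0.05 -0.   -0.43  0.65  0.05 -0.03]
```

```bash
python3 -m crank '[[[-0.017,-0.019,-0.065,-0.006,0.005,0.002,0.5],[-0.017,-0.019,-0.065,-0.006,0.005,0.002,0.5],[-0.017,-0.019,-0.065,-0.006,0.005,0.002,0.5]]]'; python3 -c "
from go import *
w=grab('wrist'); cv2.imwrite('pics/w1.png',w['image'][...,::-1])
D=cloud(w); L=((D-[q[0],q[1],40])@Oz-[-30,0,155])@Rw()
m=(L[...,2]>28)&(L[...,2]<40)&(abs(L[...,0])<40)&(L[...,1]>20)&(L[...,1]<110); A=L[m]; print(m.sum(), np.percentile(A,[2,50,98],axis=0) if m.sum() else 0)
m=(abs(L[...,2])<20)&(abs(L[...,0])<60)&(abs(L[...,1]-63)<60); print(m.sum())
go(well([0,63,12]),RG)"
```

```text
clock: 2.4
ee_pos: [589.8, 119.1, 291.6]
ee_rot: [-0.094, 0.961, 0.027, 0.257]
wrist_force: [-0.0, -0.3, 0.6]
opening: 0.493
grip_force: 0.0
482 [[-17.4  58.   31. ]
 [ -1.   63.6  33.6]
 [ 15.7  69.2  35.1]]
11292
target [637.9 130.7 205.4] from [590.1 119.2 291.9] F [-0.   0.6  0.4] open 0.497 t 2.45
turn/90 [-0.0019 -0.0003 -0.0068] shift/200 [0.0034 0.0088 0.4974] |mm| 99.5 |deg| 0.6 q [ 0.03 -0.02 -0.46  0.61  0.09 -0.14]
```

View pics/w1.png

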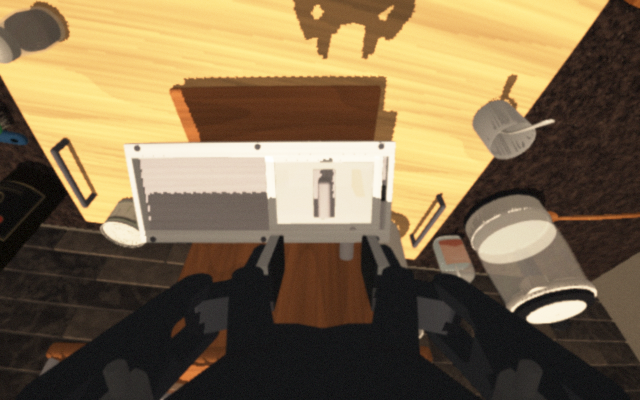

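The wrist view shows the pull at (325,192), centred between the fingertips at (272,262) and (372,262). The depth puts it at well y 63.6, as expected. I'll descend and grip.

```bash
python3 -m crank '[[[0,0,0,0.003,0.01,0.15,0.5],[0,0,0,0.003,0.011,0.3,0.5],[0,0,0,0.003,0.011,0.42,0.5],[0,0,0,0.003,0.011,0.5,0.5],[0,0,0,0.003,0.011,0.5,0.5]]]'; python3 -m crank '[[[0,0,0,0,0,0,1],[0,0,0,0,0,0,1],[0,0,0,0,0,0,1],[0,0,0,0,0,0,1],[0,0,0,0,0,0,1]]]' 60;python3 -c "
from go import *
go(well([0,63,12]),RG)"
```

```text
clock: 2.95
ee_pos: [637.7, 131.6, 202.6]
ee_rot: [-0.095, 0.962, 0.027, 0.256]
wrist_force: [-0.7, -0.0, -0.5]
opening: 0.499
grip_force: 0.0
clock: 3.45
ee_pos: [638.4, 131.5, 205.5]
ee_rot: [-0.096, 0.961, 0.027, 0.258]
wrist_force: [0.1, 0.4, 0.1]
opening: -0.0
grip_force: 0.0
target [637.9 130.7 205.4] from [638.4 131.5 205.5] F [0.1 0.4 0.1] open -0.0 t 3.45
turn/90 [-0.0015  0.0007 -0.0049] shift/200 [ 0.0031 -0.0033 -0.0011] |mm| 0.9 |deg| 0.5 q [ 0.05  0.14 -0.53  0.38  0.08 -0.13]
```

```bash
python3 -c "
from go import *
w=grab('wrist'); s=grab('side')
im=np.concatenate([cv2.resize(w['image'][120:320,230:430],(400,400)),cv2.resize(s['image'][160:310,270:420],(400,400))],1)
cv2.imwrite('pics/w2.png',im[...,::-1]); print(state()['opening'],state()['grip_force'])"
```

```text
-0.0007912820430673256 0.0
```

View pics/w2.png

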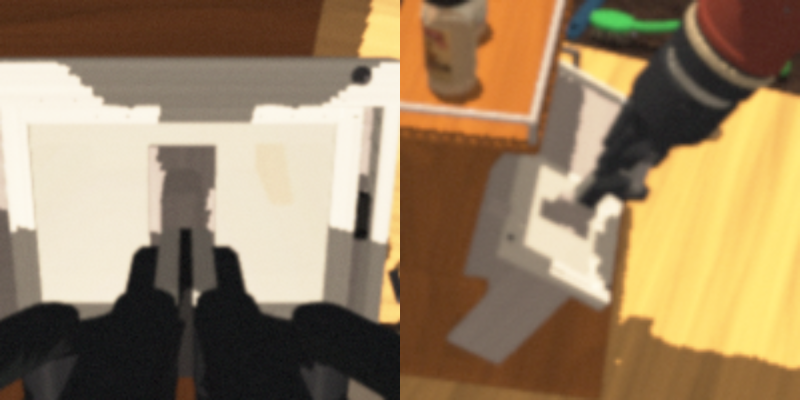

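The left panel (wrist) shows the closed fingertips at about (187,250) over a grey patch at (150–215,145–230). I can't tell whether the fin is between the pads, so I'll check by depth.

```bash
python3 -c "
from go import *
w=load('wrist'); D=cloud(w); L=((D-[q[0],q[1],40])@Oz-[-30,0,155])@Rw()
np.set_printoptions(precision=0,suppress=True,linewidth=200)
for r in (185,195,205,215,225,235,245,255,262):
    print(r,[tuple(L[r,c].round(0).astype(int)) if np.isfinite(L[r,c,0]) else None for c in (295,304,310,317,322,327,332,338,350)])
"
```

```text
185 [(np.int64(-30), np.int64(47), np.int64(5)), (np.int64(-30), np.int64(53), np.int64(6)), (np.int64(-30), np.int64(57), np.int64(5)), (np.int64(-30), np.int64(61), np.int64(6)), (np.int64(-29), np.int64(65), np.int64(5)), (np.int64(-30), np.int64(68), np.int64(5)), (np.int64(-30), np.int64(71), np.int64(5)), (np.int64(-30), np.int64(75), np.int64(5)), (np.int64(-29), np.int64(82), np.int64(5))]
195 [(np.int64(-23), np.int64(47), np.int64(4)), (np.int64(-24), np.int64(53), np.int64(7)), (np.int64(-24), np.int64(57), np.int64(8)), (np.int64(-24), np.int64(61), np.int64(9)), (np.int64(-23), np.int64(64), np.int64(6)), (np.int64(-23), np.int64(68), np.int64(6)), (np.int64(-23), np.int64(71), np.int64(7)), (np.int64(-23), np.int64(75), np.int64(5)), (np.int64(-23), np.int64(83), np.int64(5))]
205 [(np.int64(-16), np.int64(47), np.int64(4)), (np.int64(-17), np.int64(53), np.int64(7)), (np.int64(-17), np.int64(57), np.int64(8)), (np.int64(-18), np.int64(61), np.int64(11)), (np.int64(-18), np.int64(64), np.int64(12)), (np.int64(-17), np.int64(68), np.int64(9)), (np.int64(-17), np.int64(71
[... 1779 characters left out ...]
.int64(59), np.int64(65)), (np.int64(-10), np.int64(62), np.int64(64)), (np.int64(-10), np.int64(64), np.int64(64)), (np.int64(-10), np.int64(67), np.int64(65)), (np.int64(-10), np.int64(69), np.int64(64)), (np.int64(-6), np.int64(72), np.int64(56)), (np.int64(-7), np.int64(78), np.int64(58))]
262 [(np.int64(-6), np.int64(52), np.int64(64)), (np.int64(-6), np.int64(56), np.int64(64)), (np.int64(-10), np.int64(59), np.int64(71)), (np.int64(-10), np.int64(62), np.int64(72)), (np.int64(-10), np.int64(65), np.int64(71)), (np.int64(-10), np.int64(67), np.int64(71)), (np.int64(-10), np.int64(69), np.int64(72)), (np.int64(-6), np.int64(72), np.int64(64)), (np.int64(-7), np.int64(77), np.int64(65))]
```

Depth shows the shut fingertips sitting above the fin at about z 35–40, while the TCP reading says z 12. I'll back off 50 mm and measure where the tips are in the tool frame.

```bash
python3 -m crank '[[[0,0,0,0,0,-0.1,1],[0,0,0,0,0,-0.25,1],[0,0,0,0,0,-0.25,1],[0,0,0,0,0,-0.25,1]]]'; python3 -c "
from go import *
s=state();R=Ro.from_quat(s['ee_rot']).as_matrix()
print('tcp well',(((s['ee_pos']-[q[0],q[1],40])@Oz-[-30,0,155])@Rw()).round(1), s['wrist_force'],s['opening'])
for n in('wrist','side','scene'):
    w=grab(n); D=cloud(w); T=(D-s['ee_pos'])@R; m=(abs(T[...,0])<25)&(abs(T[...,1])<25)&(T[...,2]>-60)&(T[...,2]<12)
    A=T[m]; print(n,m.sum()); 
    if m.sum()>3: print(np.percentile(A,[1,10,50,90,99],axis=0).round(1).tolist())
    T2=((D-[q[0],q[1],40])@Oz-[-30,0,155])@Rw(); m=(T2[...,2]>28)&(T2[...,2]<38)&(abs(T2[...,0])<25)&(abs(T2[...,1]-63)<25); print('fin',m.sum(),np.percentile(T2[m],[3,50,97],axis=0).round(1).tolist() if m.sum() else '')
"
```

```text
clock: 3.95
ee_pos: [614.2, 126.5, 249.0]
ee_rot: [-0.096, 0.961, 0.027, 0.258]
wrist_force: [-0.3, -0.6, 0.5]
opening: 0.0
grip_force: 0.0
tcp well [ 1.  63.7 61.8] [-0.3 -0.6  0.5] 0.00036169030264479737
wrist 1350
[[6.3, -12.3, -59.8], [6.6, -9.4, -56.2], [10.5, 0.7, -45.3], [11.1, 11.1, -32.7], [11.4, 14.1, -27.6]]
fin 650 [[-17.4, 58.2, 30.7], [-3.5, 63.7, 33.5], [11.6, 69.5, 34.9]]
side 119
[[-11.6, -7.9, -58.6], [-10.8, -1.0, -55.9], [-6.1, 8.7, -45.1], [4.9, 12.7, -32.7], [6.9, 13.6, -26.2]]
fin 83 [[-15.3, 57.4, 28.2], [1.7, 64.9, 35.1], [17.8, 69.0, 37.6]]
scene 55
[[-11.6, -2.5, -54.5], [-10.6, 5.9, -50.4], [-1.6, 12.9, -38.9], [8.3, 15.0, -28.9], [10.2, 17.5, -23.1]]
fin 55 [[-14.6, 59.3, 28.4], [1.8, 65.8, 33.0], [17.6, 70.9, 36.2]]
```

All three cameras put the real fingertips about 25 mm short of the reported TCP. I'll allow for that offset: reopen, descend to TCP z −10 (tips at about 15) and watch the force.

```bash
python3 -m crank '[[[0,0,0,0,0,0,0.5],[0,0,0,0,0,0.05,0.5],[0,0,0,0,0,0.1,0.5],[0,0,0,0,0,0.15,0.5],[0,0,0,0,0,0.2,0.5]]]'; python3 -m crank '[[[0,0,0,0,0,0.05,0.5],[0,0,0,0,0,0.1,0.5],[0,0,0,0,0,0.14,0.5],[0,0,0,0,0,0.16,0.5],[0,0,0,0,0,0.16,0.5]]]'; python3 -m crank '[[[0,0,0,0,0,0,1],[0,0,0,0,0,0,1],[0,0,0,0,0,0,1],[0,0,0,0,0,0,1],[0,0,0,0,0,0,1]]]' 60;python3 -c "
from go import *
go(well([0,63,-10]),RG);go(well([0,-55,-10]),RG)"
```

```text
clock: 4.6
ee_pos: [633.7, 130.7, 212.2]
ee_rot: [-0.096, 0.961, 0.027, 0.257]
wrist_force: [0.8, -0.4, 0.5]
opening: 0.498
grip_force: 0.0
clock: 5.1
ee_pos: [649.1, 133.8, 185.2]
ee_rot: [-0.096, 0.961, 0.027, 0.257]
wrist_force: [-0.5, -0.4, 0.6]
opening: 0.5
grip_force: 0.0
clock: 5.6
ee_pos: [649.4, 132.8, 186.6]
ee_rot: [-0.095, 0.961, 0.026, 0.258]
wrist_force: [-2.1, -4.5, 3.0]
opening: 0.122
grip_force: 60.9
target [648.7 133.  186.3] from [649.4 132.8 186.6] F [-2.1 -4.5  3. ] open 0.122 t 5.6
turn/90 [-0.0028  0.0007 -0.0051] shift/200 [ 0.0036  0.0019 -0.0005] |mm| 0.8 |deg| 0.5 q [ 0.05  0.18 -0.53  0.34  0.07 -0.13]
target [672.9  17.5 186.3] from [649.4 132.8 186.6] F [-2.1 -4.5  3. ] open 0.122 t 5.6
turn/90 [-0.0028  0.0007 -0.0051] shift/200 [-0.0011 -0.5881  0.0021] |mm| 117.6 |deg| 0.5 q [ 0.05  0.18 -0.53  0.34  0.07 -0.13]
```

```bash
python3 -m crank '[[[0,0,0,0,-0.02,0,1],[0,0,0,0,-0.04,0,1],[0,0,0,0,-0.07,0,1],[0,0,0,0,-0.11,0,1],[0,0,0,0,-0.16,0,1]]]'; python3 -m crank '[[[0,0,0,0,-0.08,0,1],[0,0,0,0,-0.16,0,1],[0,0,0,0,-0.24,0,1],[0,0,0,0,-0.31,0,1],[0,0,0,0,-0.36,0,1]]]';python3 -c "
from go import *
go(well([0,-55,-10]),RG)"
```

```text
clock: 6.1
ee_pos: [655.4, 102.9, 186.6]
ee_rot: [-0.096, 0.961, 0.027, 0.258]
wrist_force: [-5.2, 2.1, 5.9]
opening: 0.123
grip_force: 61.5
clock: 6.6
ee_pos: [669.9, 31.1, 186.6]
ee_rot: [-0.096, 0.961, 0.027, 0.258]
wrist_force: [-5.6, 0.4, 6.4]
opening: 0.127
grip_force: 61.8
target [672.9  17.5 186.3] from [669.9  31.1 186.6] F [-5.6  0.4  6.4] open 0.127 t 6.6
turn/90 [-0.0012  0.0009 -0.0049] shift/200 [-0.0006 -0.0698  0.0017] |mm| 14.0 |deg| 0.5 q [-0.15  0.2  -0.5   0.37  0.18 -0.31]
```

```bash
python3 -m crank '[[[0,0,0,0,-0.03,0,1],[0,0,0,0,-0.055,0,1],[0,0,0,0,-0.07,0,1],[0,0,0,0,-0.075,0,1],[0,0,0,0,-0.075,0,1]]]'; python3 -c "
from go import *
s=grab('scene');D=cloud(s);go(well([0,-55,-10]),RG)"
```

```text
clock: 7.1
ee_pos: [672.8, 16.7, 186.6]
ee_rot: [-0.096, 0.961, 0.027, 0.258]
wrist_force: [-6.4, -1.5, 7.9]
opening: 0.127
grip_force: 61.8
target [672.9  17.5 186.3] from [672.8  16.7 186.6] F [-7.1 -1.9  6.8] open 0.121 t 7.15
turn/90 [-0.0017  0.0009 -0.0049] shift/200 [-0.0004  0.0039  0.0019] |mm| 0.9 |deg| 0.5 q [-0.18  0.21 -0.49  0.38  0.19 -0.33]
```

```bash
python3 -m crank '[[[0,0,0,0,-0.008,0,1],[0,0,0,0,-0.015,0,1],[0,0,0,0,-0.015,0,1],[0,0,0,0,-0.015,0,1]]]'; python3 -c "
from go import *
go(well([0,-55,-10]),RG)"
```

```text
clock: 7.55
ee_pos: [672.8, 16.5, 186.6]
ee_rot: [-0.097, 0.961, 0.029, 0.258]
wrist_force: [-8.6, 10.0, 10.5]
opening: 0.124
grip_force: 62.2
target [672.9  17.5 186.3] from [672.8  16.5 186.6] F [-8.6 10.  10.5] open 0.124 t 7.55
turn/90 [ 0.0015  0.0011 -0.0041] shift/200 [-0.0005  0.005   0.0018] |mm| 1.1 |deg| 0.4 q [-0.19  0.21 -0.49  0.38  0.2  -0.34]
```

At the open stop. Release, retreat, and plan the spoon grasp.

```bash
python3 -m crank '[[[0,0,0,0,0.012,0,1],[0,0,0,0,0.012,0,0.5],[0,0,0,0,0.012,0,0.5],[0,0,0,0,0.012,0,0.5],[0,0,0,0,0.012,0,0.5]]]'; python3 -m crank '[[[0,0,0,0,0,-0.2,0.5],[0,0,0,0,0,-0.45,0.5],[0,0,0,0,0,-0.7,0.5],[0,0,0,0,0,-0.7,0.5],[0,0,0,0,0,-0.7,0.5]]]'; python3 -c "
from go import *
for n in('scene','side'):
    f=grab(n);D=cloud(f);L=((D-[q[0],q[1],40])@Oz-[-30,0,155])@Rw()
    m=(L[...,2]>25)&(L[...,2]<40)&(abs(L[...,0])<25)&(abs(L[...,1])<110); print('fin',m.sum(),np.median(L[m],0).round(1))
    m=np.all((D>(500,280,108))&(D<(580,420,160)),-1); A=D[m]; c=np.median(A,0);v=np.linalg.svd(A-c)[2];t=(A-c)@v[0];v*=np.sign(-v[0,2]); 
    t=(A-c)@v[0]; end=c+v[0]*np.percentile(t,1); print('spoon',c,v,end, 'lean',np.degrees(np.arccos(-v[0,2])))
    m=np.all((D>(540,320,60))&(D<(640,420,98)),-1); A=D[m]; print('cup',A.min(0),A.max(0))
"
```

```text
clock: 8.05
ee_pos: [672.8, 16.4, 185.6]
ee_rot: [-0.096, 0.961, 0.027, 0.258]
wrist_force: [0.4, -0.2, 0.2]
opening: 0.503
grip_force: 0.0
clock: 8.55
ee_pos: [604.6, 2.0, 308.6]
ee_rot: [-0.096, 0.961, 0.026, 0.259]
wrist_force: [-0.8, 0.9, 0.4]
opening: 0.499
grip_force: 0.0
fin 55 [  0.9 -50.8  32.9]
spoon [554.6 361.1 130.5] [[ 0.7  0.2 -0.7]
 [ 0.2 -1.  -0. ]
 [-0.7 -0.1 -0.7]] [539.6 356.8 146.6] lean 44.093830490902434
cup [565.  342.9  60. ] [621.3 399.8  98. ]
fin 88 [  1.1 -52.6  34.4]
spoon [556.4 358.8 130.8] [[ 0.7  0.2 -0.7]
 [ 0.3 -1.  -0. ]
 [-0.7 -0.2 -0.7]] [541.7 354.5 147.1] lean 43.40819098951277
cup [565.7 340.7  60.3] [620.7 397.3  97.9]
```

```bash
cat >> go.py <<'E'
def lean(deg,az):
    a,l=np.radians(az),np.radians(deg); return np.array([np.sin(l)*np.cos(a),np.sin(l)*np.sin(a),-np.cos(l)])
E0=np.array([540.7,355.5,147.])
def RS(deg=38,az=15.5):
    z=lean(deg,az); a=np.radians(az-90); x=np.array([np.cos(a),np.sin(a),0]); return tool(z,np.cross(z,x))
E
python3 -c "
from go import *
R=RS(); print(R); go(E0-35*R[:,2],R)"
```

```text
[[ 0.3 -0.8  0.6]
 [-1.  -0.2  0.2]
 [ 0.  -0.6 -0.8]]
target [519.9 349.7 174.6] from [603.8   2.5 305.8] F [-0.   0.4  0.4] open 0.501 t 8.65
turn/90 [ 0.0516 -0.09   -1.0368] shift/200 [0.3888 1.7832 0.538 ] |mm| 380.5 |deg| 93.8 q [-0.24 -0.01 -0.41  0.69  0.22 -0.39]
```

```bash
python3 -m crank '[[[0.02,-0.04,-0.47,0.4,0.9,0,0.5],[0.02,-0.04,-0.47,0.4,0.9,0,0.5],[0.02,-0.04,-0.47,0.4,0.9,0,0.5],[0.02,-0.04,-0.47,0.4,0.9,0,0.5],[0.02,-0.04,-0.47,0.4,0.9,0,0.5]]]'; python3 -c "
from go import *
R=RS(); go(E0-35*R[:,2],R)"
```

```text
clock: 9.15
ee_pos: [495.8, 170.0, 263.3]
ee_rot: [-0.437, 0.852, -0.078, 0.278]
wrist_force: [0.5, -1.0, 0.2]
opening: 0.502
grip_force: 0.0
target [519.9 349.7 174.6] from [495.8 170.  263.3] F [ 0.5 -1.   0.2] open 0.502 t 9.15
turn/90 [ 0.0351 -0.0449 -0.5594] shift/200 [-0.5842  0.6265  0.5339] |mm| 201.9 |deg| 50.6 q [ 0.19 -0.2  -0.74  0.45  0.01 -0.76]
```

```bash
python3 -m crank '[[[0.035,-0.045,-0.56,-0.2,0.2,0.1,0.5],[0.035,-0.045,-0.56,-0.35,0.35,0.2,0.5],[0.035,-0.045,-0.56,-0.5,0.5,0.35,0.5],[0.035,-0.045,-0.56,-0.55,0.6,0.45,0.5],[0.035,-0.045,-0.56,-0.58,0.62,0.5,0.5]]]'; python3 -m crank '[[[0,0,-0.08,0,0,0,0.5],[0,0,-0.08,0,0,0,0.5]]]';  python3 -c "
from go import *
R=RS(); go(E0-35*R[:,2],R)
w=grab('wrist'); cv2.imwrite('pics/w3.png',w['image'][...,::-1]); D=cloud(w)
m=np.all((D>(500,280,110))&(D<(580,420,160)),-1); v,u=np.where(m); print(m.sum(),u.min(),u.max(),v.min(),v.max())
A=D[m]; c=np.median(A,0);V=np.linalg.svd(A-c)[2]; print(c,V, A[A[:,2].argmax()], A[A[:,2].argmin()])
"
```

```text
clock: 9.65
ee_pos: [521.9, 345.0, 179.7]
ee_rot: [0.712, -0.624, 0.183, -0.264]
wrist_force: [-0.3, 0.2, -0.4]
opening: 0.498
grip_force: 0.0
clock: 9.85
ee_pos: [523.2, 342.8, 182.1]
ee_rot: [0.748, -0.581, 0.199, -0.253]
wrist_force: [-1.1, -0.0, -0.0]
opening: 0.497
grip_force: 0.0
target [519.9 349.7 174.6] from [523.2 342.8 182.1] F [-1.1 -0.  -0. ] open 0.497 t 9.85
turn/90 [ 0.0049 -0.0108 -0.0095] shift/200 [-0.038   0.0286  0.0253] |mm| 10.8 |deg| 1.4 q [ 0.57  0.11 -0.74  0.09 -0.2  -1.31]
123 322 331 202 227
[549.1135 356.3345 139.4075] [[-0.6685 -0.1648  0.7252]
 [ 0.2232 -0.9746 -0.0157]
 [ 0.7094  0.1514  0.6884]] [542.7354 354.3636 146.3052] [575.1712 364.475  110.1076]
```

View pics/w3.png

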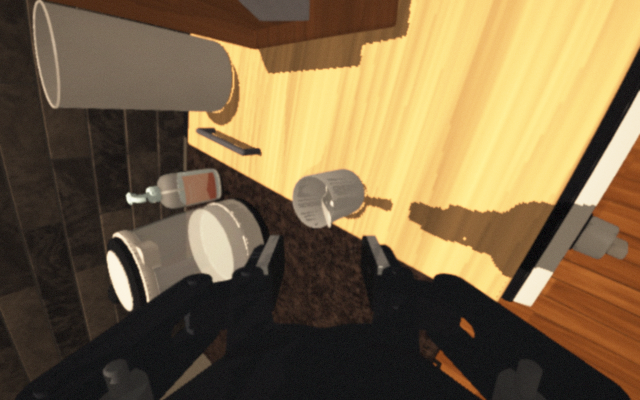

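The wrist view shows the handle at about (327,212), centred between the open fingers, with the cup at (328,195). The handle's local lean is about 43° at azimuth 14°. I'll align on it and advance.

```bash
python3 -c "
from go import *
R=RS(42,14.5);P0=np.array([549.1,356.3,139.4]); go(P0-40*R[:,2],R)"
```

```text
target [523.2 349.6 169.1] from [523.6 342.6 182.9] F [-0.6 -0.2 -1.2] open 0.502 t 9.9
turn/90 [ 0.0486 -0.0041 -0.0038] shift/200 [-0.0344  0.0369  0.0587] |mm| 15.5 |deg| 4.4 q [ 0.57  0.11 -0.74  0.09 -0.2  -1.31]
```

```bash
python3 -m crank '[[[0.049,-0.004,-0.004,-0.034,0.037,0.059,0.5],[0.049,-0.004,-0.004,-0.034,0.037,0.059,0.5],[0.049,-0.004,-0.004,-0.034,0.037,0.059,0.5],[0.049,-0.004,-0.004,-0.034,0.037,0.059,0.5]]]'; python3 -c "
from go import *
R=RS(42,14.5);P0=np.array([549.1,356.3,139.4]); go(P0+54*R[:,2],R)"
```

```text
clock: 10.3
ee_pos: [525.0, 349.9, 172.2]
ee_rot: [0.738, -0.571, 0.22, -0.285]
wrist_force: [0.1, 0.1, -0.3]
opening: 0.504
grip_force: 0.0
target [584.1 365.3  99.3] from [525.  349.9 172.2] F [ 0.1  0.1 -0.3] open 0.504 t 10.3
turn/90 [-0.0022  0.0002  0.0002] shift/200 [-0.0005  0.0187  0.4754] |mm| 95.1 |deg| 0.2 q [ 0.6   0.12 -0.84 -0.1  -0.23 -1.31]
```

```bash
python3 -m crank '[[[0,0,0,0,0.019,0.1,0.5],[0,0,0,0,0.019,0.2,0.5],[0,0,0,0,0.019,0.3,0.5],[0,0,0,0,0.019,0.4,0.5],[0,0,0,0,0.019,0.47,0.5]]]'; python3 -m crank '[[[0,0,0,0,0,0,0.6],[0,0,0,0,0,0,0.6],[0,0,0,0,0,0,0.6]]]'; python3 -c "
from go import *
R=RS(42,14.5);P0=np.array([549.1,356.3,139.4]); go(P0+54*R[:,2],R)
s=state();RR=Ro.from_quat(s['ee_rot']).as_matrix()
for n in('side','scene','wrist'):
    f=grab(n);T=(cloud(f)-s['ee_pos'])@RR
    m=(abs(T[...,0])<9)&(abs(T[...,1])<10)&(T[...,2]>-75)&(T[...,2]<-10); A=T[m]
    print(n,m.sum(),A[A[:,2].argsort()][::max(1,len(A)//8)].round(1).tolist())
"
```

```text
clock: 10.8
ee_pos: [584.5, 365.2, 99.2]
ee_rot: [0.738, -0.571, 0.221, -0.285]
wrist_force: [0.2, 1.0, 0.5]
opening: 0.5
grip_force: 0.0
clock: 11.1
ee_pos: [582.7, 365.0, 100.0]
ee_rot: [0.738, -0.57, 0.221, -0.285]
wrist_force: [0.2, -0.0, -0.3]
opening: 0.395
grip_force: 0.0
target [584.1 365.3  99.3] from [582.7 365.  100. ] F [ 0.2 -0.  -0.3] open 0.395 t 11.1
turn/90 [-0.0028  0.0004  0.001 ] shift/200 [-0.0002 -0.0028  0.0074] |mm| 1.6 |deg| 0.3 q [ 0.55  0.35 -0.81 -0.3  -0.2  -1.35]
side 87 [[0.9, -1.8, -66.1], [2.2, -0.1, -58.6], [-4.1, 0.5, -52.8], [-4.5, 0.3, -47.3], [-3.2, -2.0, -40.8], [2.3, -0.8, -33.1], [-2.0, -1.5, -25.4], [-2.2, -1.5, -19.6], [-0.1, -1.6, -13.4]]
scene 41 [[-0.3, 1.4, -63.3], [-8.1, 1.7, -59.5], [-5.3, -0.2, -55.7], [-8.0, 1.1, -47.3], [-6.0, 1.4, -41.1], [0.5, -0.6, -35.0], [-5.5, 1.0, -28.1], [-3.9, -0.2, -19.5], [-5.0, -0.5, -11.7]]
wrist 354 [[0.7, 1.3, -62.8], [2.3, -0.4, -61.5], [3.8, 0.5, -60.8], [6.6, 0.1, -58.8], [4.6, -0.9, -50.5], [4.6, -0.5, -39.0], [3.2, 0.6, -23.7], [-3.2, 9.7, -12.2], [8.3, 8.4, -10.1]]
```

The handle lies along the finger centre line with its end 39 mm behind the tips. Grip, then lift straight up.

```bash
python3 -m crank '[[[0,0,0,0,0,0,1],[0,0,0,0,0,0,1],[0,0,0,0,0,0,1],[0,0,0,0,0,0,1],[0,0,0,0,0,0,1]]]' 40; python3 -c "
from go import *
R=Ro.from_quat(state()['ee_rot']).as_matrix(); go(state()['ee_pos']+[0,0,60],R); go(state()['ee_pos']+[0,0,110],R)"
```

```text
clock: 11.75
ee_pos: [582.6, 364.9, 99.0]
ee_rot: [0.738, -0.57, 0.221, -0.285]
wrist_force: [-0.2, -0.2, 0.6]
opening: 0.067
grip_force: 38.9
target [582.6 364.9 159. ] from [582.6 364.9  99. ] F [-0.2 -0.2  0.6] open 0.067 t 11.75
turn/90 [-0. -0. -0.] shift/200 [ 0.0003 -0.2016 -0.2222] |mm| 60.0 |deg| 0.0 q [ 0.55  0.35 -0.81 -0.3  -0.2  -1.35]
target [582.6 364.9 209. ] from [582.6 364.9  99. ] F [-0.2 -0.2  0.6] open 0.067 t 11.75
turn/90 [-0. -0. -0.] shift/200 [ 0.0006 -0.3696 -0.4073] |mm| 110.0 |deg| 0.0 q [ 0.55  0.35 -0.81 -0.3  -0.2  -1.35]
```

```bash
python3 -m crank '[[[0,0,0,0,-0.04,-0.045,1],[0,0,0,0,-0.1,-0.11,1],[0,0,0,0,-0.17,-0.185,1],[0,0,0,0,-0.24,-0.265,1],[0,0,0,0,-0.31,-0.34,1]]]'; python3 -m crank '[[[0,0,0,0,-0.06,-0.067,1],[0,0,0,0,-0.12,-0.133,1],[0,0,0,0,-0.12,-0.133,1]]]'; python3 -c "
from go import *
s=state();R=Ro.from_quat(s['ee_rot']).as_matrix();print(s['ee_pos'],s['opening'],s['grip_force'])
B=[]
for n in('side','scene','wrist'):
    f=grab(n);D=cloud(f);T=(D-s['ee_pos'])@R
    m=(abs(T[...,0])<25)&(abs(T[...,1])<30)&(T[...,2]>-15)&(T[...,2]<80)&(D[...,2]>112); A=T[m]
    print(n,m.sum(),A[A[:,2].argsort()][::max(1,len(A)//9)].round(1).tolist(), A[:,2].max())
    m=np.all((D>(540,320,60))&(D<(640,420,98)),-1); A=D[m]; print('cup',A.min(0),A.max(0))
im=np.concatenate([load('wrist')['image'][100:300,200:460],load('side')['image'][200:400,220:480]],1); cv2.imwrite('pics/s4.png',cv2.resize(im,None,fx=1.5,fy=1.5)[...,::-1])
"
```

```text
clock: 12.25
ee_pos: [582.4, 364.8, 191.4]
ee_rot: [0.738, -0.57, 0.22, -0.284]
wrist_force: [-0.3, 0.3, -0.3]
opening: 0.064
grip_force: 38.5
clock: 12.55
ee_pos: [583.9, 365.8, 229.9]
ee_rot: [0.738, -0.57, 0.221, -0.287]
wrist_force: [0.4, 1.1, -0.6]
opening: 0.069
grip_force: 38.5
[583.9 365.8 229.9] 0.06919026850437016 38.54563817207236
side 170 [[-2.6, -2.4, -13.9], [-2.3, -2.4, -3.0], [-1.2, -4.1, 12.0], [-10.4, 4.8, 31.6], [6.0, 8.4, 41.2], [9.1, 6.6, 45.6], [-8.1, 8.2, 50.2], [8.6, 7.1, 54.9], [4.7, 5.4, 58.3], [-1.5, 6.3, 64.0]] 66.03399269547121
cup [568.5 341.3  60.2] [623.5 398.1  98. ]
scene 66 [[-1.9, -1.0, -12.4], [-4.0, 1.1, 1.7], [-4.4, -0.5, 12.2], [-6.7, 7.7, 30.6], [-9.6, 12.1, 39.1], [-11.1, 13.7, 49.1], [2.6, 13.0, 54.5], [-9.4, 12.2, 57.6], [6.1, 9.9, 62.2], [-0.0, 8.8, 65.1]] 68.3513731153141
cup [567.8 343.6  60.3] [624.2 400.7  98. ]
wrist 409 [[2.6, 1.6, -14.8], [-2.3, 2.8, 4.9], [-0.7, 4.9, 19.4], [1.3, 5.7, 26.8], [0.4, 9.5, 31.7], [-4.4, 10.4, 34.0], [-11.0, 11.3, 36.2], [-6.8, 12.9, 38.4], [-1.4, 14.6, 41.8], [8.5, 10.9, 50.3]] 52.46233827274329
cup [568.7 343.9  60.1] [623.7 399.3  98. ]
```

View pics/s4.png

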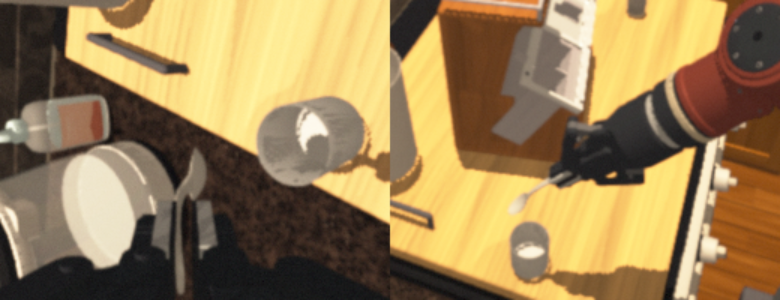

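Spoon held (wrist view: bowl at (195,170), gripped between the pads) and the cup is standing at (530,255) in the side panel. In the tool frame the bowl end is at z=+66, y≈+8. Next, the hover pose over the left bay.

```bash
python3 -c "
from go import *
R=RS(30,np.degrees(q[2])); print(W.T@R); go(well([5,92,100]),R)"
```

```text
[[ 0. -1.  0.]
 [-1. -0. -0.]
 [ 0. -0. -1.]]
target [593.2 151.  284.1] from [582.  364.7 225.4] F [ 0.8  0.5 -0.9] open 0.066 t 12.7
turn/90 [-0.1346  0.0174  0.0255] shift/200 [ 1.0484 -0.0359 -0.361 ] |mm| 221.9 |deg| 12.4 q [ 0.55  0.14 -0.64  0.08 -0.2  -1.35]
```

```bash
python3 -m crank '[[[-0.1,0.017,0.025,0.05,-0.05,-0.25,1],[-0.134,0.017,0.025,0.2,-0.1,-0.45,1],[-0.134,0.017,0.025,0.4,-0.05,-0.45,1],[-0.134,0.017,0.025,0.6,-0.04,-0.4,1],[-0.134,0.017,0.025,0.8,-0.036,-0.36,1]]]';  python3 -c "
from go import *
R=RS(30,np.degrees(q[2])); go(well([5,92,100]),R)"
```

```text
clock: 13.2
ee_pos: [581.3, 198.3, 285.4]
ee_rot: [0.75, -0.608, 0.164, -0.203]
wrist_force: [0.1, 0.2, -0.6]
opening: 0.062
grip_force: 38.7
target [593.2 151.  284.1] from [581.3 198.3 285.4] F [ 0.1  0.2 -0.6] open 0.062 t 13.2
turn/90 [-0.0023  0.001   0.0012] shift/200 [ 0.2437 -0.0043  0.01  ] |mm| 48.8 |deg| 0.2 q [ 0.21  0.   -0.46  0.58 -0.   -1.57]
```

```bash
python3 -m crank '[[[0,0,0,0.1,0,0,1],[0,0,0,0.2,0,0,1],[0,0,0,0.24,-0.004,0,1],[0,0,0,0.24,-0.004,0,1],[0,0,0,0.24,-0.004,0,1]]]';  python3 -c "
from go import *
R=RS(30,np.degrees(q[2])); go(well([5,92,100]),R)
s=state();RR=Ro.from_quat(s['ee_rot']).as_matrix()
for n in('side','scene','wrist'):
    f=grab(n);D=cloud(f);T=(D-s['ee_pos'])@RR; L=((D-[q[0],q[1],40])@Oz-[-30,0,155])@Rw()
    m=(abs(T[...,0])<25)&(abs(T[...,1])<30)&(T[...,2]>-5)&(T[...,2]<75); A=L[m]
    print(n,m.sum(), np.percentile(A,[1,50,99],axis=0).round(1).tolist())
im=np.concatenate([load('wrist')['image'][60:310,160:460],load('side')['image'][120:370,220:480]],1); cv2.imwrite('pics/s5.png',cv2.resize(im,None,fx=1.4,fy=1.4)[...,::-1])
go(well([5,92,-19]),R)
"
```

```text
clock: 13.7
ee_pos: [591.6, 153.1, 284.8]
ee_rot: [0.75, -0.608, 0.163, -0.202]
wrist_force: [-0.1, 0.5, -0.7]
opening: 0.064
grip_force: 38.7
target [593.2 151.  284.1] from [591.6 153.1 284.8] F [-0.1  0.5 -0.7] open 0.064 t 13.7
turn/90 [-0.001   0.0009  0.0003] shift/200 [ 0.012  -0.0033  0.0056] |mm| 2.7 |deg| 0.1 q [ 0.1  -0.   -0.46  0.59  0.05 -1.66]
side 83 [[-5.2, 82.2, 35.8], [-1.5, 94.5, 57.8], [8.6, 109.3, 102.7]]
scene 39 [[-4.8, 89.2, 34.0], [0.2, 100.5, 66.2], [9.8, 112.0, 103.6]]
wrist 380 [[-7.0, 86.5, 52.3], [-0.6, 95.5, 69.4], [7.5, 108.4, 103.2]]
target [651.4 163.2 181. ] from [591.6 153.6 285.3] F [-0.3 -0.8  0.7] open 0.064 t 13.85
turn/90 [-0.0014  0.0011  0.001 ] shift/200 [ 0.0153 -0.0002  0.6025] |mm| 120.5 |deg| 0.2 q [ 0.1  -0.   -0.46  0.59  0.05 -1.66]
```

View pics/s5.png

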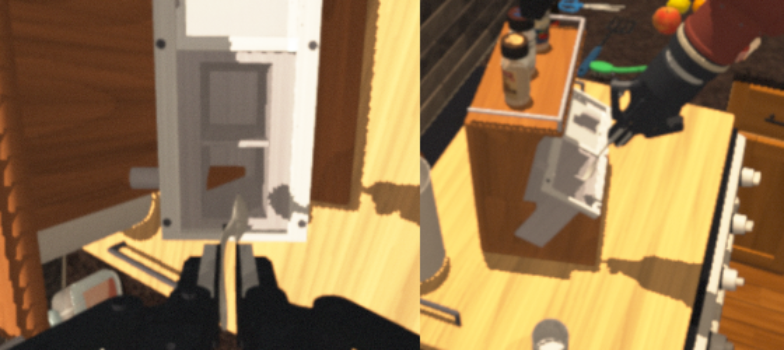

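The wrist panel shows both bays uncovered, at (235,100) and (235,180), with the spoon bowl at (238,215) lined up on the left bay. I'll descend.

```bash
python3 -m crank '[[[0,0,0,0.02,0,0.08,1],[0,0,0,0.022,0,0.16,1],[0,0,0,0.022,0,0.24,1],[0,0,0,0.022,0,0.32,1],[0,0,0,0.022,0,0.4,1]]]'; python3 -m crank '[[[0,0,0,0,0,0.08,1],[0,0,0,0,0,0.15,1],[0,0,0,0,0,0.2,1],[0,0,0,0,0,0.2,1],[0,0,0,0,0,0.2,1]]]';  python3 -c "
from go import *
R=RS(30,np.degrees(q[2])); go(well([5,90,-19]),R)"
```

```text
clock: 14.35
ee_pos: [632.2, 157.6, 215.7]
ee_rot: [0.75, -0.608, 0.164, -0.202]
wrist_force: [-0.6, -0.4, -0.4]
opening: 0.061
grip_force: 38.7
clock: 14.85
ee_pos: [651.6, 160.9, 181.7]
ee_rot: [0.75, -0.608, 0.164, -0.202]
wrist_force: [-0.6, 0.1, -0.2]
opening: 0.064
grip_force: 38.7
target [651.8 161.2 181. ] from [651.6 160.9 181.7] F [-0.6  0.1 -0.2] open 0.064 t 14.85
turn/90 [-0.0015  0.0006  0.0005] shift/200 [-0.0016  0.0007  0.0036] |mm| 0.8 |deg| 0.2 q [ 0.11  0.2  -0.52  0.32  0.05 -1.66]
```

No contact. Release, let it drop, then retreat.

```bash
python3 -m crank '[[[0,0,0,0,0,0,0.75],[0,0,0,0,0,0,0.75],[0,0,0,0,0,0,0.75],[0,0,0,0,0,0,0.75],[0,0,0,0,0,0,0.75]]]'; python3 -m crank '[[[0,0,0,0,0,-0.15,0.75],[0,0,0,0,0,-0.3,0.75],[0,0,0,0,0,-0.5,0.75],[0,0,0,0,0,-0.6,0.75],[0,0,0,0,0,-0.6,0.75]]]';  python3 -c "
from go import *
for n in('wrist','side','scene'):
    f=grab(n);D=cloud(f); L=((D-[q[0],q[1],40])@Oz-[-30,0,155])@Rw()
    m=(L[...,1]>62)&(L[...,1]<122)&(abs(L[...,0])<24)&(L[...,2]>-135)&(L[...,2]<60); A=L[m]
    print(n,m.sum(), np.percentile(A,[1,50,90,99,100],axis=0).round(1).tolist())
im=np.concatenate([load('wrist')['image'][60:310,160:460],load('scene')['image'][120:370,180:440]],1); cv2.imwrite('pics/s6.png',cv2.resize(im,None,fx=1.4,fy=1.4)[...,::-1])
go(well([0,-55,80]),RG)
"
```

```text
clock: 15.35
ee_pos: [651.7, 160.7, 181.8]
ee_rot: [0.75, -0.608, 0.164, -0.202]
wrist_force: [0.2, 0.3, 0.1]
opening: 0.25
grip_force: 0.0
clock: 15.85
ee_pos: [593.5, 148.3, 289.2]
ee_rot: [0.749, -0.608, 0.166, -0.204]
wrist_force: [-0.0, -0.8, -0.0]
opening: 0.251
grip_force: 0.0
wrist 2528 [[-23.9, 62.0, -130.5], [-0.4, 115.1, -40.4], [22.2, 118.6, -2.9], [24.0, 121.7, 0.6], [24.0, 122.0, 8.7]]
side 915 [[-23.8, 62.1, -132.0], [-3.0, 118.1, -49.1], [17.6, 119.9, -10.2], [23.3, 121.0, 1.3], [23.9, 121.9, 8.3]]
scene 561 [[-23.4, 62.6, -132.8], [-0.2, 118.8, -47.9], [18.9, 121.4, -10.8], [23.3, 121.9, -0.4], [23.7, 122.0, 6.4]]
target [628.9   8.3 264.3] from [592.6 148.2 284.5] F [-0.4 -0.1  0.6] open 0.251 t 16.0
turn/90 [-0.0003  0.0013  1.0003] shift/200 [0.7221 0.0218 0.1039] |mm| 146.0 |deg| 90.0 q [ 0.09 -0.   -0.46  0.59  0.06 -1.67]
```

View pics/s6.png

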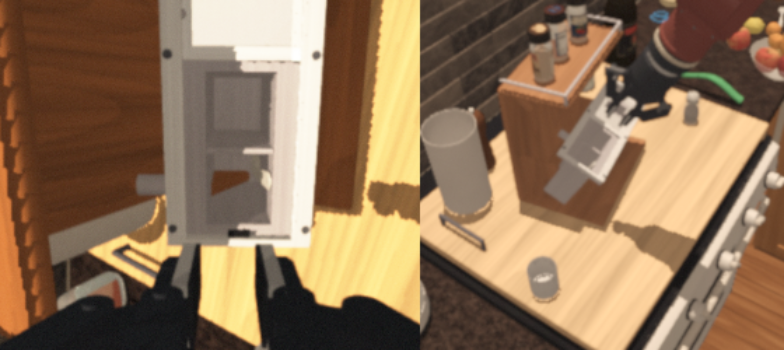

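The wrist panel shows the spoon in the left bay with its handle end glinting at (266,178). The cup is upright at (543,278) in the scene panel. I'll check the handle's height.

```bash
python3 -c "
from go import *
f=load('wrist');D=cloud(f); L=((D-[q[0],q[1],40])@Oz-[-30,0,155])@Rw()
for r in range(179,198,3): print(r,[L[r,c].round(0).tolist() for c in(346,349,352,355)])
for n in('wrist','side','scene'):
    D=cloud(load(n)); L=((D-[q[0],q[1],40])@Oz-[-30,0,155])@Rw()
    m=(L[...,1]>68)&(L[...,1]<115)&(abs(L[...,0])<22)&(L[...,2]>-25); A=L[m]; A=A[A[:,2]<60]; print(n,A[A[:,2].argsort()][-8:].round(1).tolist())
"
```

```text
179 [[-24.0, 97.0, -112.0], [-24.0, 88.0, -66.0], [-24.0, 80.0, -28.0], [-24.0, 75.0, -1.0]]
182 [[-18.0, 85.0, -33.0], [-20.0, 82.0, -22.0], [-24.0, 84.0, -28.0], [-24.0, 78.0, -1.0]]
185 [[-18.0, 88.0, -33.0], [-20.0, 85.0, -17.0], [-23.0, 83.0, -10.0], [-24.0, 81.0, 1.0]]
188 [[-18.0, 91.0, -32.0], [-20.0, 88.0, -18.0], [-22.0, 86.0, -8.0], [-25.0, 84.0, -1.0]]
191 [[-24.0, 112.0, -105.0], [-20.0, 92.0, -20.0], [-23.0, 89.0, -9.0], [-25.0, 88.0, -2.0]]
194 [[-24.0, 116.0, -104.0], [-24.0, 105.0, -59.0], [-23.0, 93.0, -9.0], [-25.0, 91.0, -1.0]]
197 [[-23.0, 118.0, -95.0], [-24.0, 109.0, -58.0], [-24.0, 99.0, -23.0], [-25.0, 94.0, -0.0]]
wrist [[-21.6, 85.6, -11.4], [-21.5, 81.3, -11.2], [-21.8, 94.1, -11.0], [-21.7, 90.9, -10.9], [-21.6, 87.6, -10.8], [-21.5, 84.4, -10.7], [-21.6, 86.5, -10.5], [-21.7, 91.7, -9.8]]
side [[-19.3, 85.9, -13.0], [-18.8, 83.1, -12.9], [-21.6, 88.6, -11.6], [-20.1, 80.4, -11.1], [-20.4, 83.7, -10.8], [-20.0, 88.2, -9.1], [-21.7, 88.5, -7.3], [-20.9, 86.4, -6.5]]
scene [[-19.0, 87.6, -14.7], [-6.3, 69.1, -14.0], [-20.3, 91.4, -13.7], [-19.9, 83.5, -13.6], [-20.9, 88.9, -10.7], [-21.9, 94.8, -7.1], [-21.4, 87.6, -6.1], [19.6, 68.5, -4.8]]
```

```bash
python3 -m crank '[[[0,0,0.45,0.1,0,-0.1,0.5],[0,0,0.45,0.3,0,-0.1,0.5],[0,0,0.45,0.5,0.02,0,0.5],[0,0,0.45,0.6,0.02,0.05,0.5],[0,0,0.45,0.7,0.02,0.05,0.5]]]';  python3 -c "
from go import *
go(well([0,-55,80]),RG)"
```

```text
clock: 16.5
ee_pos: [622.5, 10.3, 270.9]
ee_rot: [-0.49, 0.833, -0.081, 0.245]
wrist_force: [-0.4, 0.4, -1.2]
opening: 0.5
grip_force: 0.0
target [628.9   8.3 264.3] from [622.5  10.3 270.9] F [-0.4  0.4 -1.2] open 0.5 t 16.5
turn/90 [ 0.0019 -0.0007  0.5453] shift/200 [ 0.0066 -0.0174  0.0432] |mm| 9.4 |deg| 49.1 q [-0.22  0.05 -0.44  0.6   0.21 -1.23]
```

Spoon handle end is at z ≈ −8, below the rim. Now turn onto the pull; in its grip frame it sits at about y −55.5.

```bash
python3 -m crank '[[[0.002,0,0.545,0,0,0,0.5],[0.002,0,0.545,0,0,0,0.5],[0.002,0,0.545,0,0,0,0.5],[0.002,0,0.545,0,0,0,0.5],[0.002,0,0.545,0,0,0,0.5]]]'; python3 -m crank '[[[0,0,0.03,0,0,0,0.5],[0,0,0.03,0,0,0,0.5],[0,0,0.03,0,0,0,0.5]]]';  python3 -c "
from go import *
f=grab('wrist');D=cloud(f); L=((D-[q[0],q[1],40])@Oz-[-30,0,155])@Rw()
m=(L[...,2]>28)&(L[...,2]<38)&(abs(L[...,0])<25)&(abs(L[...,1]+55)<25);print(m.sum(),np.percentile(L[m],[2,50,98],axis=0).round(1).tolist())
go(well([0,-55,-10]),RG)"
```

```text
clock: 17.0
ee_pos: [622.8, 11.6, 272.6]
ee_rot: [-0.151, 0.954, 0.013, 0.259]
wrist_force: [0.2, -0.1, -0.1]
opening: 0.502
grip_force: 0.0
clock: 17.3
ee_pos: [622.9, 11.6, 273.4]
ee_rot: [-0.132, 0.957, 0.017, 0.259]
wrist_force: [-0.3, -0.4, -0.2]
opening: 0.502
grip_force: 0.0
575 [[-18.6, -60.3, 30.4], [-2.6, -54.6, 34.1], [15.2, -48.9, 35.7]]
target [672.9  17.5 186.3] from [622.9  11.6 273.7] F [-0.3 -0.3 -0.5] open 0.499 t 17.35
turn/90 [-0.0007  0.0015  0.0437] shift/200 [ 0.0041 -0.0216  0.5035] |mm| 100.8 |deg| 3.9 q [-0.21  0.04 -0.44  0.6   0.21 -0.44]
```

```bash
python3 -m crank '[[[0,0.001,0.044,0.004,-0.021,0.12,0.5],[0,0.001,0.044,0.004,-0.021,0.25,0.5],[0,0.001,0.044,0.004,-0.021,0.37,0.5],[0,0.001,0.044,0.004,-0.021,0.45,0.5],[0,0.001,0.044,0.004,-0.021,0.5,0.5]]]'; python3 -m crank '[[[0,0,0,0,0,0,0.6],[0,0,0,0,0,0,1],[0,0,0,0,0,0,1],[0,0,0,0,0,0,1],[0,0,0,0,0,0,1]]]' 60; python3 -c "
from go import *
go(well([0,-55,-10]),RG);go(well([0,63,-10]),RG)"
```

```text
clock: 17.85
ee_pos: [672.6, 17.7, 186.1]
ee_rot: [-0.099, 0.961, 0.026, 0.258]
wrist_force: [-0.2, 0.7, -0.2]
opening: 0.502
grip_force: 0.0
clock: 18.35
ee_pos: [673.0, 17.3, 189.0]
ee_rot: [-0.098, 0.96, 0.026, 0.259]
wrist_force: [-5.1, -0.8, 6.9]
opening: 0.127
grip_force: 60.9
target [672.9  17.5 186.3] from [673.   17.3 189. ] F [-5.1 -0.8  6.9] open 0.127 t 18.35
turn/90 [-0.0013  0.0021 -0.0011] shift/200 [0.007  0.001  0.0115] |mm| 2.7 |deg| 0.2 q [-0.18  0.21 -0.49  0.38  0.19 -0.34]
target [648.7 133.  186.3] from [673.   17.3 189. ] F [-5.1 -0.8  6.9] open 0.127 t 18.35
turn/90 [-0.0013  0.0021 -0.0011] shift/200 [0.008  0.591  0.0103] |mm| 118.2 |deg| 0.2 q [-0.18  0.21 -0.49  0.38  0.19 -0.34]
```

```bash
python3 -m crank '[[[0,0,0,0,0.04,0,1],[0,0,0,0,0.11,0,1],[0,0,0,0,0.18,0,1],[0,0,0,0,0.25,0,1],[0,0,0,0,0.3,0,1]]]'; python3 -m crank '[[[0,0,0,0,0.05,0,1],[0,0,0,0,0.1,0,1],[0,0,0,0,0.14,0,1],[0,0,0,0,0.17,0,1],[0,0,0,0,0.19,0,1]]]'; python3 -c "
from go import *
go(well([0,63,-10]),RG)"
```

```text
clock: 18.85
ee_pos: [661.1, 76.8, 189.1]
ee_rot: [-0.099, 0.96, 0.026, 0.259]
wrist_force: [-2.0, -2.4, 5.4]
opening: 0.123
grip_force: 60.9
clock: 19.35
ee_pos: [653.6, 113.9, 189.1]
ee_rot: [-0.099, 0.96, 0.026, 0.26]
wrist_force: [-2.1, -2.6, 5.2]
opening: 0.122
grip_force: 60.8
target [648.7 133.  186.3] from [653.6 113.9 189.1] F [-2.1 -2.6  5.2] open 0.122 t 19.35
turn/90 [-0.0013  0.0027 -0.0009] shift/200 [0.0109 0.0984 0.0094] |mm| 19.9 |deg| 0.3 q [ 0.01  0.18 -0.53  0.34  0.1  -0.17]
```

```bash
python3 -m crank '[[[0,0,0,0,0.008,0,1],[0,0,0,0,0.016,0,1],[0,0,0,0,0.022,0,1],[0,0,0,0,0.028,0,1],[0,0,0,0,0.033,0,1]]]'; python3 -m crank '[[[0,0,0,0,0.005,0,1],[0,0,0,0,0.01,0,1],[0,0,0,0,0.015,0,1],[0,0,0,0,0.015,0,1]]]'; python3 -c "
from go import *
go(well([0,62.8,-10]),RG)"
```

```text
clock: 19.85
ee_pos: [652.4, 120.0, 189.1]
ee_rot: [-0.099, 0.96, 0.026, 0.26]
wrist_force: [-1.7, -2.0, 5.7]
opening: 0.126
grip_force: 60.8
clock: 20.25
ee_pos: [652.0, 121.7, 189.0]
ee_rot: [-0.098, 0.96, 0.025, 0.26]
wrist_force: [-0.6, -7.0, 5.2]
opening: 0.126
grip_force: 60.8
target [648.7 132.8 186.3] from [652.  121.7 189. ] F [-0.6 -7.   5.2] open 0.126 t 20.25
turn/90 [-0.003   0.0025 -0.0014] shift/200 [0.0106 0.0579 0.009 ] |mm| 11.9 |deg| 0.4 q [ 0.03  0.18 -0.53  0.34  0.08 -0.15]
```

```bash
python3 -m crank '[[[0,0,0,0,0.004,0,1],[0,0,0,0,0.008,0,1],[0,0,0,0,0.012,0,1],[0,0,0,0,0.012,0,1],[0,0,0,0,0.012,0,1]]]'; python3 -c "
from go import *
go(well([0,62.8,-10]),RG)";python3 -m crank '[[[0,0,0,0,0.004,0,1],[0,0,0,0,0.008,0,1],[0,0,0,0,0.008,0,1],[0,0,0,0,0.008,0,1]]]'; python3 -c "
from go import *
go(well([0,62.8,-10]),RG)"
```

```text
clock: 20.75
ee_pos: [651.9, 122.2, 189.0]
ee_rot: [-0.097, 0.961, 0.023, 0.26]
wrist_force: [-0.9, -14.3, 5.5]
opening: 0.128
grip_force: 60.8
target [648.7 132.8 186.3] from [651.9 122.2 189. ] F [ -0.9 -14.3   5.5] open 0.128 t 20.75
turn/90 [-0.0052  0.0024 -0.0021] shift/200 [0.0108 0.0552 0.0089] |mm| 11.4 |deg| 0.5 q [ 0.03  0.18 -0.53  0.34  0.08 -0.15]
clock: 21.15
ee_pos: [651.8, 122.4, 189.0]
ee_rot: [-0.096, 0.961, 0.022, 0.26]
wrist_force: [1.1, -20.2, 4.0]
opening: 0.12
grip_force: 60.8
target [648.7 132.8 186.3] from [651.8 122.4 189. ] F [  1.1 -20.2   4. ] open 0.12 t 21.15
turn/90 [-0.0068  0.0023 -0.0026] shift/200 [0.0108 0.0539 0.0087] |mm| 11.1 |deg| 0.7 q [ 0.04  0.18 -0.53  0.34  0.07 -0.14]
```

```bash
python3 -m crank '[[[0,0,0,0,0.002,0,1],[0,0,0,0,0.004,0,1],[0,0,0,0,0.004,0,1]]]';python3 -m crank '[[[0,0,0,0,0.002,0,1],[0,0,0,0,0.004,0,1],[0,0,0,0,0.004,0,1]]]'; python3 -c "
from go import *
go(well([0,62.8,-10]),RG)"
```

```text
clock: 21.45
ee_pos: [651.3, 124.9, 189.0]
ee_rot: [-0.097, 0.961, 0.024, 0.26]
wrist_force: [-0.1, -10.8, 5.7]
opening: 0.124
grip_force: 60.9
clock: 21.75
ee_pos: [650.7, 128.2, 189.0]
ee_rot: [-0.098, 0.96, 0.026, 0.26]
wrist_force: [-0.1, -0.6, 2.6]
opening: 0.124
grip_force: 60.6
target [648.7 132.8 186.3] from [650.7 128.2 189. ] F [-0.1 -0.6  2.6] open 0.124 t 21.75
turn/90 [-0.0015  0.0026 -0.0011] shift/200 [0.011  0.0246 0.0092] |mm| 5.7 |deg| 0.3 q [ 0.04  0.18 -0.53  0.34  0.08 -0.14]
```

Through the catch's hump with the speed controlled; 5 mm left. I'll ease it home at about 5 mm/s.

```bash
python3 -m crank '[[[0,0,0,0,0.003,0,1],[0,0,0,0,0.006,0,1],[0,0,0,0,0.009,0,1],[0,0,0,0,0.012,0,1],[0,0,0,0,0.014,0,1]]]';python3 -m crank '[[[0,0,0,0,0.002,0,1],[0,0,0,0,0.004,0,1],[0,0,0,0,0.006,0,1],[0,0,0,0,0.008,0,1],[0,0,0,0,0.01,0,1]]]'; python3 -c "
from go import *
go(well([0,62.8,-10]),RG)"
```

```text
clock: 22.25
ee_pos: [649.9, 131.9, 189.0]
ee_rot: [-0.099, 0.96, 0.027, 0.259]
wrist_force: [-0.8, 1.3, 5.6]
opening: 0.116
grip_force: 60.8
clock: 22.75
ee_pos: [649.8, 132.8, 189.0]
ee_rot: [-0.098, 0.96, 0.026, 0.26]
wrist_force: [-0.6, -6.0, 4.4]
opening: 0.12
grip_force: 61.0
target [648.7 132.8 186.3] from [649.8 132.8 189. ] F [-0.6 -6.   4.4] open 0.12 t 22.75
turn/90 [-0.0018  0.0027 -0.0011] shift/200 [0.0112 0.001  0.0091] |mm| 2.9 |deg| 0.3 q [ 0.05  0.18 -0.53  0.34  0.07 -0.13]
```

It rests on the rubber (6 N). Relax, release and retreat.

```bash
python3 -m crank '[[[0,0,0,0,-0.005,0,1],[0,0,0,0,-0.005,0,0.7],[0,0,0,0,-0.005,0,0.5],[0,0,0,0,-0.005,0,0.5],[0,0,0,0,-0.005,0,0.5]]]';python3 -m crank '[[[0,0,0,0,0,-0.12,0.5],[0,0,0,0,0,-0.3,0.5],[0,0,0,0,0,-0.5,0.5],[0,0,0,0,0,-0.7,0.5],[0,0,0,0,0,-0.7,0.5]]]'; python3 -c "
from go import *
w=grab('wrist');D=cloud(w); L=((D-[q[0],q[1],40])@Oz-[-30,0,155])@Rw()
m=(L[...,2]>28)&(L[...,2]<40)&(abs(L[...,0])<25)&(abs(L[...,1]-63)<25);print(m.sum(),np.percentile(L[m],[2,50,98],axis=0).round(1).tolist())
s=grab('side');D=cloud(s)
for nm,lo,hi in(('cup',(540,300,50),(680,420,100)),('salt',(520,-260,60),(640,-140,140)),('jars',(650,-60,430),(800,260,500))):
    A=D[np.all((D>lo)&(D<hi),-1)]; print(nm,len(A),A.min(0),A.max(0))
im=np.concatenate([w['image'][60:310,160:460],s['image'][120:370,220:480]],1); cv2.imwrite('pics/s7.png',cv2.resize(im,None,fx=1.4,fy=1.4)[...,::-1])
print(state()['wrist_force'])"
```

```text
clock: 23.25
ee_pos: [648.8, 132.2, 187.7]
ee_rot: [-0.099, 0.961, 0.026, 0.258]
wrist_force: [-0.5, -0.5, 1.2]
opening: 0.496
grip_force: 0.0
clock: 23.75
ee_pos: [581.1, 117.8, 315.0]
ee_rot: [-0.099, 0.96, 0.026, 0.262]
wrist_force: [1.2, 0.6, 0.1]
opening: 0.494
grip_force: 0.0
409 [[-17.4, 58.3, 30.5], [-1.3, 64.3, 33.6], [16.1, 69.4, 35.2]]
cup 582 [568.4 340.7  50.1] [623.9 398.  100. ]
salt 38 [ 561.1 -218.9   60.3] [ 595.6 -188.2  133. ]
jars 693 [709.   72.9 430. ] [768.7 177.4 462. ]
[ 0.6  0.  -0.4]
```

View pics/s7.png

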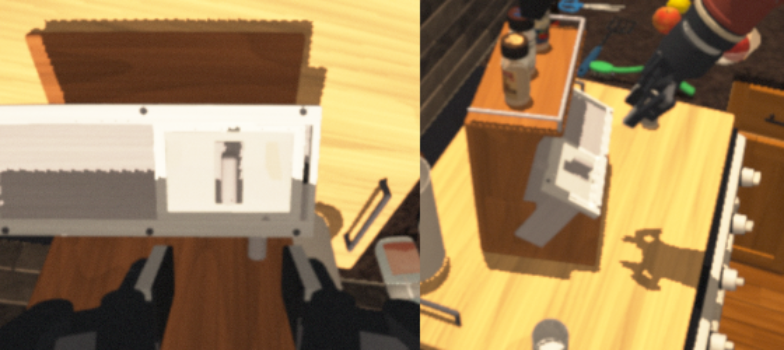

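The final view shows the guard shut with its pull at (230,175), at the same place as at the start. The jars, salt and cup are all standing.

```bash
python3 -c "
from rig import finish_job
print(finish_job())"
```

```text
the job is handed in; nothing more can be done
None
```

The job is handed in at about 24 s: the spoon's handle end lies about 8 mm below the rim, the guard is shut through its catch and resting on its stop (6 N at contact), the jars and salt shaker are where they stood, and the cup is standing, moved about 3 mm when the spoon was lifted out.

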